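# Put three mixed-up sample jars back on their colour-coded saucers

## Task

The three sample jars stand in each other's saucers: move them so that each jar stands upright in the saucer of its lid's colour, parking one jar in the empty grey saucer on the way. Keep the jars upright and never set one down on the bench top, and leave the small beaker and the little stack of dishes where they are.

Things in the scene. Friction and masses are not known exactly. Their poses are not given: they have to be found in the camera images.
- jar_red_center (a point): centre (half-way up) of the loose red jar: an upright white plastic screw-top jar, 84 mm high, with a red lid and a red band low on its side. Body 50 mm in diameter up to 64 mm, lid 46 mm in diameter and 20 mm high above it; about 0.11 to 0.23 kg, rigid, closed. This point lies 42 mm above its flat underside; z points up its axis.
- jar_yellow_center (a point): centre (half-way up) of the loose yellow jar: an upright white plastic screw-top jar, 84 mm high, with a yellow lid and a yellow band low on its side. Body 50 mm in diameter up to 64 mm, lid 46 mm in diameter and 20 mm high above it; about 0.11 to 0.23 kg, rigid, closed. This point lies 42 mm above its flat underside; z points up its axis.
- jar_blue_center (a point): centre (half-way up) of the loose blue jar: an upright white plastic screw-top jar, 84 mm high, with a blue lid and a blue band low on its side. Body 50 mm in diameter up to 64 mm, lid 46 mm in diameter and 20 mm high above it; about 0.11 to 0.23 kg, rigid, closed. This point lies 42 mm above its flat underside; z points up its axis.
- saucer_red: fixed round red saucer, home of the red jar; at the start one of the other jars stands in it: 84 mm outside diameter, flat floor 74 mm in diameter whose top is 8 mm above the bench, lip 5 mm thick that rises 5 mm above this floor (13 mm above the bench). Origin: centre of its underside, on the bench; z up; the bench top is at height 0.
- saucer_yellow: fixed round yellow saucer, home of the yellow jar; at the start one of the other jars stands in it: 84 mm outside diameter, flat floor 74 mm in diameter whose top is 8 mm above the bench, lip 5 mm thick that rises 5 mm above this floor (13 mm above the bench). Origin: centre of its underside, on the bench; z up; the bench top is at height 0.
- saucer_blue: fixed round blue saucer, home of the blue jar; at the start one of the other jars stands in it: 84 mm outside diameter, flat floor 74 mm in diameter whose top is 8 mm above the bench, lip 5 mm thick that rises 5 mm above this floor (13 mm above the bench). Origin: centre of its underside, on the bench; z up; the bench top is at height 0.
- saucer_grey: fixed round grey saucer, the spare parking place that is empty at the start: 84 mm outside diameter, flat floor 74 mm in diameter whose top is 8 mm above the bench, lip 5 mm thick that rises 5 mm above this floor (13 mm above the bench). Origin: centre of its underside, on the bench; z up; the bench top is at height 0.
- beaker: bystander: loose small clear glass beaker, 54 mm in diameter, 60 mm high, standing open end up; origin at the centre of its underside, z up
- dishes: bystander: loose bundle of three stacked yellow culture dishes (one rigid piece), 61 mm in diameter, 45 mm high; origin at the centre of its underside, z up

How it is judged:
On the way:
1. one of the jars stands in the grey saucer (((horizontal distance between jar_red_center and saucer_grey below 0.013 m and z of jar_red_center in the frame of saucer_grey between 0.046 and 0.055 m and angle between jar_red_center's own z axis and vertical below 0.1 rad) or (horizontal distance between jar_yellow_center and saucer_grey below 0.013 m and z of jar_yellow_center in the frame of saucer_grey between 0.046 and 0.055 m and angle between jar_yellow_center's own z axis and vertical below 0.1 rad) or (horizontal distance between jar_blue_center and saucer_grey below 0.013 m and z of jar_blue_center in the frame of saucer_grey between 0.046 and 0.055 m and angle between jar_blue_center's own z axis and vertical below 0.1 rad))), for 0.2 s.
At the end, for the whole second after the job is handed in: Each jar stands at rest, released and upright (within 0.1 rad) in the saucer of its own lid's colour, its axis within 13 mm of the saucer's centre and its underside on the saucer's floor; the grey saucer is empty again (horizontal distance between jar_red_center and saucer_red below 0.013 m and z of jar_red_center in the frame of saucer_red between 0.046 and 0.055 m and angle between each of jar_red_center, jar_yellow_center, jar_blue_center's own z axis and vertical below 0.1 rad and linear speed of each of jar_red, jar_yellow, jar_blue below 0.02 m/s and angular speed of each of jar_red, jar_yellow, jar_blue below 0.2 rad/s and horizontal distance between jar_yellow_center and saucer_yellow below 0.013 m and z of jar_yellow_center in the frame of saucer_yellow between 0.046 and 0.055 m and horizontal distance between jar_blue_center and saucer_blue below 0.013 m and z of jar_blue_center in the frame of saucer_blue between 0.046 and 0.055 m); the robot touches nothing.
It fails at once if a jar stands on the bench top (height (world z) of any of jar_red_center, jar_yellow_center, jar_blue_center below 0.0455 m).
It fails at once if a jar is tipped more than 0.5 rad (angle between any of jar_red_center, jar_yellow_center, jar_blue_center's own z axis and vertical above 0.5 rad).
It fails at once if the beaker is moved more than 25 mm or tipped over (distance of beaker from where it was at the start of the episode above 0.025 m or angle between beaker's own z axis and vertical above 0.5 rad).
It fails at once if the stack of dishes is moved more than 25 mm or tipped over (distance of dishes from where it was at the start of the episode above 0.025 m or angle between dishes's own z axis and vertical above 0.5 rad).
It also fails if it takes over 88 s, if anything falls off the work surface, if the arm or the gripper's body presses on something with over 40 N, if the wrist force passes 120 N, or if a joint passes its speed limit or range.

## Robot

A 7-joint arm with a two-finger parallel gripper is mounted at the origin on the work surface. World frame = base frame: x ahead of the robot, y to its left, z up, the work surface at z = 0. Lengths are in m, angles in rad, forces in N, time in s.
With the tool pointing down it reaches from about 0.4 to 0.75 m from the base axis. Payload 19.5 kg.
Tool frame: the origin (TCP) lies between the finger pads; the fingertips stand 14 mm ahead of it and the grasp point (between the pads) lies 5 mm behind it; z points along the fingers, y is the direction in which the jaws open and shut (so a half turn about z gives the same grasp; the last joint's range is limited). The gripper opens to 85 mm and grips with 20 to 120 N. Pads are 22 mm wide; open, the fingers measure 114 mm over their backs; the gripper's body (76 mm by 85 mm) begins 54 mm behind the grasp point. The pads swing forward as they close: fully open they stand 13 mm farther back than shut.
Start: joints at [-1.318, 0.707, -0.028, 1.485, 0.022, 0.951, -0.075], TCP at [0.167, 0.55, 0.245] pointing down, gripper open.
Joint ranges: [-2.71, 2.71], [-0.32, 2.16], [-1.57, 1.52], [0, 2.45], [-1.46, 4.6], [0, 2.02], [-2.83, 2.83]. Speed limits (rad/s): [1.89, 1.89, 2.57, 2.57, 3.01, 3.01, 3.01].

## Interface

Orientations are given as [roll, pitch, yaw] about the fixed x, y, z axes, in that order (R = Rz(yaw) Ry(pitch) Rx(roll)).
In Python, from bench import arm gives the robot as it stands. The module is installed in compiled form; this text tells all that it offers.
- The arm moves only by the shell command python3 -m creep 'ROWS'. ROWS is JSON, a list that holds one entry, the list of rows, each a list of 5 numbers: the shift along the tool's x, y, z in mm, then the turn about the tool's z in rad, then the opening, from 0 (shut) to 1 (fully open). A call has 1 to 12 rows; each row shifts and turns the pose as measured when the row begins, along the tool's axes as they then stand; what a row does not reach is not made up. A row lasts 1/10 s, in which the tool goes at most 50 mm and 8.59 degrees, less where a joint would pass 70% of its speed; a pose out of reach is approached as far as the arm can. A call is refused whole if a number of a shift passes 50 or a number of a turn 0.15, either way. A call with a gripper value outside its range is refused whole. The fingers move at their own pace and stop on an object; the grip force is fixed at half the most. Time passes only in rows, so rows that do not move let the fingers close. It gives the time, the measured TCP pose, the force and the opening at its end, in the units of the state.
- arm.sense(): the state, without advancing time (a new reading comes with each control period).
- arm.get_image(name): name is "scene" or "top"; returns the picture (420x560x3 uint8, blue, green, red); there is no depth.
- arm.calibration(name): a dict with "camera_matrix" (3x3 intrinsics, pixels), "D" ([k1, k2, p1, p2, k3] as OpenCV has them; the pictures are not rectified), "rvec" (rotation vector, rad) and "tvec" (3), from world to camera coordinates, as OpenCV has them. Camera axes: x right, y down, z forward; pixel columns grow to the right and rows downward; lengths in m; the calibration is good to about 2 mm. A picture is of the moment at which its call begins. calibration takes no time and is no camera call.
- arm.sign_off(): hands the job in, once; it reports no verdict.
The state is a dict: "t": time; "joint_pos": joint angles; "dq": joint speeds; "effort": joint torques, N m; "ee_pos": TCP position; "orientation": TCP orientation; "ft_force": force on the tool from outside, world axes, zero at the start; "moment": the same for the moment, N m; "opening": finger opening in m.
Only numpy, scipy, OpenCV 4.12 (cv2) and the standard library are available. Lean on these libraries where they do the work, as an engineer would, in place of code of your own. Each camera call takes 0.05 s, during which the arm holds its last target.

## Working session

There is one attempt and no reset: what is moved stays moved. The work goes in short steps, Python scripts to look and compute and a shell command to move; the robot and the scene stay as the last step left them, time stands still between calls to the robot, and variables do not carry over. Pictures are saved under pics/ and viewed, and the job is handed in when it is done.

```bash
mkdir -p pics; python3 - <<'E'
from bench import arm
import cv2
s=arm.sense();print({k:s[k] for k in('t','ee_pos','orientation','opening','ft_force')})
for n in('scene','top'):
    cv2.imwrite(f'pics/{n}0.png',arm.get_image(n))
    c=arm.calibration(n);print(c)
E
```

```text
{'t': 0.0, 'ee_pos': array([0.16701588, 0.54995302, 0.24483193]), 'orientation': array([-3.14049727e+00,  5.34085252e-05,  2.84678271e+00]), 'opening': 0.08546032548168253, 'ft_force': array([-0.27537035,  0.53007322,  0.84173053])}
{'camera_matrix': array([[510.96647283,   0.        , 284.38447067],
       [  0.        , 510.96647283, 202.25175417],
       [  0.        ,   0.        ,   1.        ]]), 'D': array([-0.18990448,  0.        ,  0.        ,  0.        ,  0.        ]), 'rvec': array([ 1.17591145,  2.39032404, -0.9399601 ]), 'tvec': array([ 0.32386214, -0.27071613,  1.3473757 ])}
{'camera_matrix': array([[413.73676365,   0.        , 276.09984772],
       [  0.        , 413.73676365, 203.86587501],
       [  0.        ,   0.        ,   1.        ]]), 'D': array([-0.05745593,  0.        ,  0.        ,  0.        ,  0.        ]), 'rvec': array([ 2.20252494, -2.15023359,  0.07275689]), 'tvec': array([-0.01469952,  0.512709  ,  0.8371933 ])}
```

View pics/top0.png

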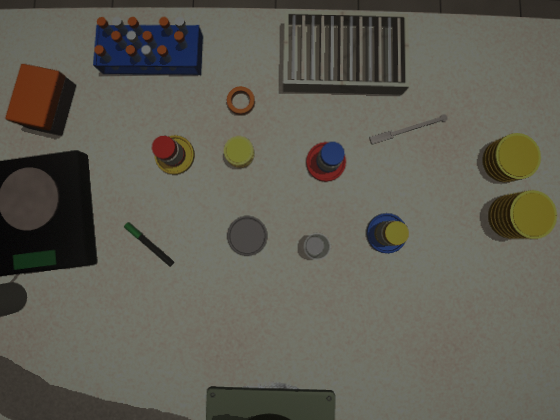

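View pics/scene0.png

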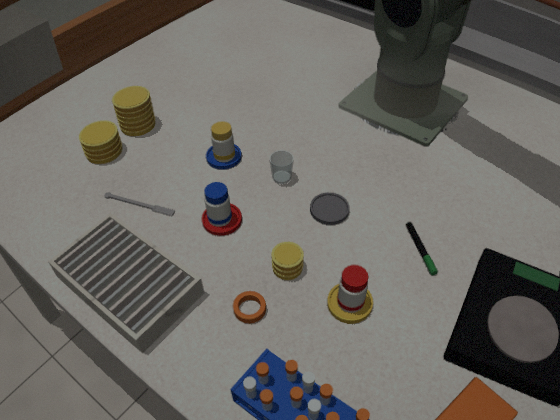

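```bash
python3 - <<'E'
import cv2
t=cv2.imread('pics/top0.png');s=cv2.imread('pics/scene0.png')
a=t[120:260,140:420];cv2.imwrite('pics/topc.png',cv2.resize(cv2.convertScaleAbs(a[:,:],alpha=1.6),None,fx=2.85,fy=2.85,interpolation=cv2.INTER_CUBIC))
def c(n,im,x,y,f=5,w=70):
    return cv2.resize(cv2.convertScaleAbs(im[y:y+w,x:x+w],alpha=1.8),None,fx=f,fy=f,interpolation=cv2.INTER_CUBIC)
# 4 saucers top, origin each
o=[(140,120),(290,125),(350,198),(212,200)]
ims=[c(0,t,x,y,4) for x,y in o]
cv2.imwrite('pics/topc4.png',cv2.vconcat([cv2.hconcat(ims[:2]),cv2.hconcat(ims[2:])]))
o=[(315,250),(190,175),(190,110),(295,170)]
ims=[c(0,s,x,y,4) for x,y in o]
cv2.imwrite('pics/scec4.png',cv2.vconcat([cv2.hconcat(ims[:2]),cv2.hconcat(ims[2:])]))
E
```

```text
(no output)
```

View pics/topc4.png

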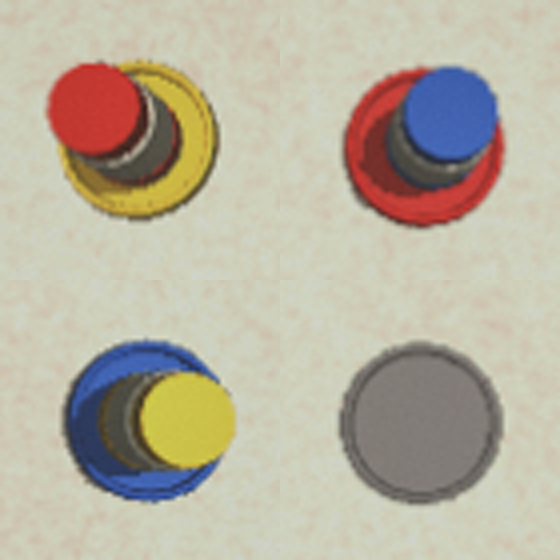

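View pics/scec4.png

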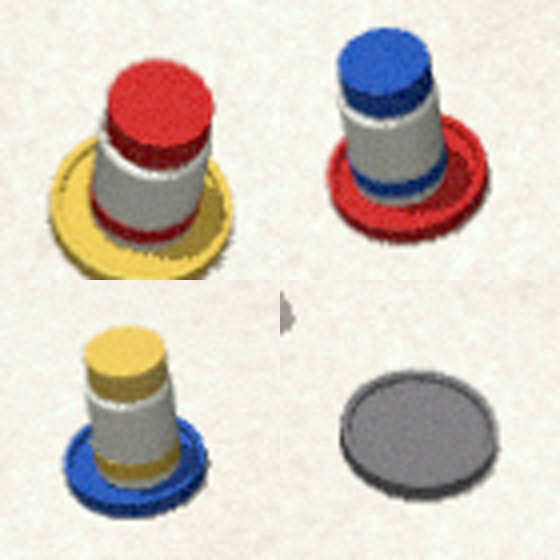

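```bash
cat > h.py <<'E'
import numpy as np,cv2
from bench import arm
def w(n,uv,z):
    c=arm.calibration(n);R=cv2.Rodrigues(c['rvec'])[0]
    p=cv2.undistortPoints(np.array([[uv]],float),c['camera_matrix'],c['D'])[0,0]
    d=R.T@np.array([p[0],p[1],1]);o=-R.T@c['tvec'];return (o+d*(z-o[2])/d[2])
E
python3 - <<'E'
from h import *
np.set_printoptions(precision=4,suppress=True)
for k,uv,z in [('ysauc',(174.3,154.3),.0125),('rsauc',(325.5,161.4),.0125),('bsauc',(385.6,232.9),.0125),('gsauc',(247,235.3),.0125),('redlid',(163.6,146.9),.092),('bluelid',(332.4,153.1),.092),('yellid',(396.4,232.6),.092),('beaker',(314,245),.06),('dish',(239,151),.045)]:print(k,w('top',uv,z))
for k,uv,z in [('redlid',(354.6,275.1),.092),('bluelid',(215.9,190.4),.092),('yellid',(220.9,127.6),.092),('gsauc',(329.4,206.6),.013)]:print('S',k,w('scene',uv,z))
E
```

```text
ysauc [0.6139 0.2164 0.0125]
rsauc [ 0.6057 -0.1042  0.0125]
bsauc [ 0.4583 -0.2317  0.0125]
gsauc [0.4465 0.0566 0.0125]
redlid [0.6126 0.2169 0.092 ]
bluelid [ 0.6074 -0.1087  0.092 ]
yellid [ 0.4582 -0.232   0.092 ]
beaker [ 0.4307 -0.0791  0.06  ]
dish [0.6171 0.0755 0.045 ]
S redlid [0.6157 0.2185 0.092 ]
S bluelid [ 0.6116 -0.1049  0.092 ]
S yellid [ 0.462  -0.2299  0.092 ]
S gsauc [0.45   0.0587 0.013 ]
```

```bash
cat > d.py <<'E'
import sys
from h import *
from scipy.spatial.transform import Rotation as R
s=arm.sense();p=s['ee_pos'];o=s['orientation'];t=np.array([float(a) for a in sys.argv[1:4]])
print('t',round(s['t'],2),'pos',p.round(4),'rpy',o.round(4),'tool mm',(R.from_euler('xyz',o).inv().apply(t-p)*1000).round(1),'open',round(s['opening'],4),'F',s['ft_force'].round(1),'q1,7',s['joint_pos'].round(2))
E
python3 -m creep '[[[0,0,0,-0.148,1],[0,0,0,-0.147,1],[0,0,0,0,1]]]'; python3 d.py 0.6145 0.2175 0.17
```

```text
t: 0.4
ee_pos: [0.1667, 0.5497, 0.2441]
orientation: [-3.139, -0.001, -3.132]
ft_force: [-0.4, 0.4, 0.0]
opening: 0.0851
t 0.4 pos [0.1667 0.5497 0.2441] rpy [-3.1389e+00 -6.0000e-04 -3.1321e+00] tool mm [-444.6 -336.2   74.7] open 0.0851 F [-0.4  0.4  0. ] q1,7 [-1.27  0.71 -0.12  1.48  0.09  0.96  0.16]
```

```bash
python3 -m creep '[[[-40,-30,0,0,1],[-40,-30,0,0,1],[-40,-30,0,0,1],[-40,-30,0,0,1],[-40,-30,0,0,1],[-40,-30,0,0,1],[-40,-30,0,0,1],[-40,-30,0,0,1],[-40,-30,0,0,1],[-40,-30,0,0,1],[0,0,0,0,1]]]'; python3 d.py 0.6145 0.2175 0.17
```

```text
t: 1.5
ee_pos: [0.5649, 0.2414, 0.2408]
orientation: [-3.136, -0.004, 3.101]
ft_force: [-0.8, 1.3, -0.3]
opening: 0.0854
t 1.5 pos [0.5649 0.2414 0.2408] rpy [-3.1364 -0.0044  3.1005] tool mm [-50.8 -21.5  70.7] open 0.0854 F [-0.8  1.3 -0.3] q1,7 [-0.38  0.78 -0.17  1.32  0.14  1.06  0.96]
```

```bash
python3 -m creep '[[[-25,-11,10,-0.04,1],[-25,-11,10,0,1],[0,0,20,0,1],[0,0,0,0,1],[0,0,0,0,1]]]'; python3 d.py 0.6145 0.2175 0.047
python3 - <<'E'
from h import *
cv2.imwrite('pics/t1.png',arm.get_image('top'));s=arm.get_image('scene');cv2.imwrite('pics/s1.png',cv2.resize(s[100:400,200:500],None,fx=2,fy=2))
E
```

```text
t: 2.0
ee_pos: [0.6164, 0.2159, 0.1989]
orientation: [-3.136, -0.006, 3.119]
ft_force: [0.6, 0.5, 0.6]
opening: 0.0854
t 2.0 pos [0.6164 0.2159 0.1989] rpy [-3.1359 -0.0059  3.1195] tool mm [  1.    2.4 151.9] open 0.0854 F [0.6 0.5 0.6] q1,7 [-0.31  0.89 -0.18  1.21  0.16  1.06  1.04]
```

View pics/s1.png

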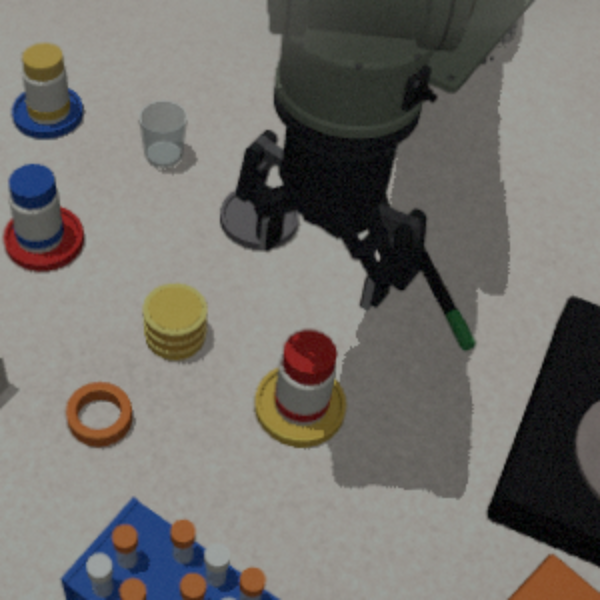

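View pics/t1.png

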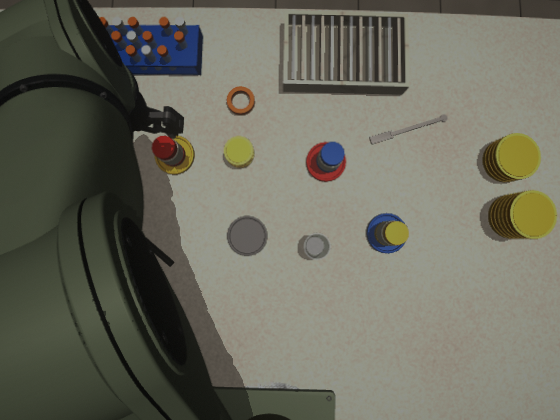

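```bash
python3 - <<'E'
from h import *
for n in('scene','top'):
    c=arm.calibration(n)
    P=np.array([[.6164,.2159,.199],[.6164,.2579,.199],[.6164,.1739,.199],[.6145,.2175,.092],[.6164,.2159,.185]])
    print(n,cv2.projectPoints(P,c['rvec'],c['tvec'],c['camera_matrix'],c['D'])[0][:,0].round(1))
E
```

```text
scene [[359.7 234.8]
 [383.2 247.9]
 [337.1 222.2]
 [354.5 274.3]
 [358.8 240.5]]
top [[146.5 131. ]
 [122.  130.7]
 [171.3 131.4]
 [163.3 145.9]
 [149.1 133.1]]
```

```bash
python3 -m creep '[[[1,2,25,0,1],[0,0,25,0,1],[0,0,20,0,1],[0,0,0,0,1],[0,0,0,0,1]]]'; python3 d.py 0.6145 0.2175 0.047
```

```text
t: 2.6
ee_pos: [0.6154, 0.2208, 0.133]
orientation: [-3.139, 0.001, 3.12]
ft_force: [0.7, 0.5, 0.6]
opening: 0.0855
t 2.6 pos [0.6154 0.2208 0.133 ] rpy [-3.1394e+00  9.0000e-04  3.1198e+00] tool mm [ 0.9 -3.1 86. ] open 0.0855 F [0.7 0.5 0.6] q1,7 [-0.32  0.96 -0.17  1.29  0.18  0.91  1.02]
```

```bash
python3 -m creep '[[[0,-3,20,0,1],[0,0,20,0,1],[0,0,20,0,1],[0,0,20,0,1],[0,0,6,0,1],[0,0,0,0,1],[0,0,0,0,1]]]'; python3 d.py 0.6145 0.2175 0.047
```

```text
t: 3.3
ee_pos: [0.6201, 0.2203, 0.056]
orientation: [3.138, 0.014, 3.118]
ft_force: [-0.1, -0.7, 0.0]
opening: 0.0852
t 3.3 pos [0.6201 0.2203 0.056 ] rpy [3.1384 0.0139 3.1183] tool mm [ 5.7 -3.   8.9] open 0.0852 F [-0.1 -0.7  0. ] q1,7 [-0.32  1.07 -0.15  1.33  0.2   0.75  1.  ]
```

```bash
python3 -m creep '[[[5,-3,8,0,1],[0,0,0,0,1],[0,0,0,0,1]]]'; python3 d.py 0.6145 0.2175 0.047
```

```text
t: 3.6
ee_pos: [0.6156, 0.2176, 0.0498]
orientation: [3.137, 0.017, 3.118]
ft_force: [0.2, 0.6, -0.5]
opening: 0.0854
t 3.6 pos [0.6156 0.2176 0.0498] rpy [3.1373 0.0167 3.1181] tool mm [ 1.2 -0.1  2.8] open 0.0854 F [ 0.2  0.6 -0.5] q1,7 [-0.32  1.07 -0.15  1.35  0.21  0.72  1.  ]
```

```bash
python3 -m creep '[[[0,0,0,0,0.5],[0,0,0,0,0.4],[0,0,0,0,0.3],[0,0,0,0,0.3],[0,0,0,0,0.3],[0,0,0,0,0.3],[0,0,0,0,0.3],[0,0,0,0,0.3]]]'; python3 d.py 0.6145 0.2175 0.15
python3 - <<'E'
from h import *
s=arm.get_image('scene');cv2.imwrite('pics/s2.png',cv2.resize(s[180:330,280:430],None,fx=4,fy=4))
E
```

```text
t: 4.4
ee_pos: [0.616, 0.2177, 0.0508]
orientation: [3.137, 0.018, 3.118]
ft_force: [0.4, -1.2, 0.5]
opening: 0.0483
t 4.4 pos [0.616  0.2177 0.0508] rpy [3.137  0.0176 3.118 ] tool mm [ -0.2   0.2 -99.2] open 0.0483 F [ 0.4 -1.2  0.5] q1,7 [-0.32  1.07 -0.15  1.35  0.21  0.72  1.  ]
```

View pics/s2.png

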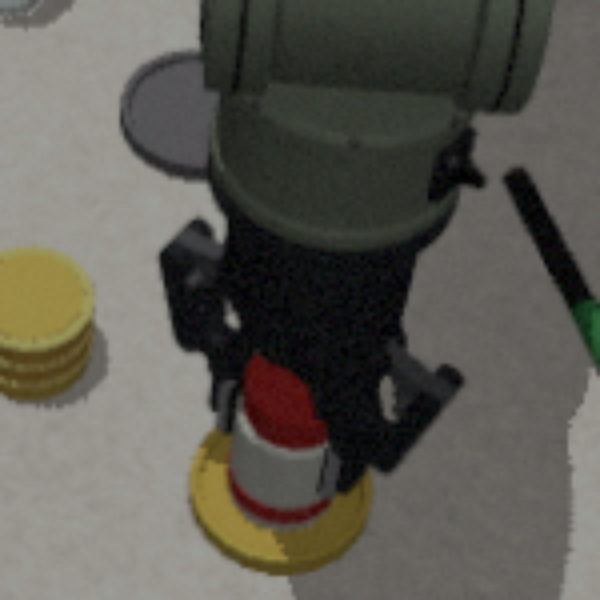

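```bash
python3 -m creep '[[[0,0,-15,0,0.3],[0,0,-25,0,0.3],[0,0,-25,0,0.3],[0,0,-25,0,0.3],[0,0,0,0,0.3],[0,0,0,0,0.3]]]'; python3 d.py 0.4483 0.0578 0.14
```

```text
t: 5.05
ee_pos: [0.614, 0.2173, 0.1483]
orientation: [3.137, 0.018, 3.118]
ft_force: [-0.8, -0.6, -1.4]
opening: 0.0483
t 5.05 pos [0.614  0.2173 0.1483] rpy [3.1365 0.0181 3.1182] tool mm [ 162.1 -163.3    4.5] open 0.0483 F [-0.8 -0.6 -1.4] q1,7 [-0.32  0.93 -0.17  1.31  0.18  0.9   1.02]
```

```bash
python3 -m creep '[[[15,-15,0,0,0.3],[25,-25,0,0,0.3],[25,-25,0,0,0.3],[25,-25,0,0,0.3],[25,-25,0,0,0.3],[25,-25,0,0,0.3],[15,-15,0,0,0.3],[0,0,0,0,0.3],[0,0,0,0,0.3]]]'; python3 d.py 0.4483 0.0578 0.052
```

```text
t: 5.95
ee_pos: [0.4463, 0.0603, 0.1427]
orientation: [3.136, 0.013, 3.118]
ft_force: [0.5, 0.1, -0.4]
opening: 0.0487
t 5.95 pos [0.4463 0.0603 0.1427] rpy [3.1364 0.0131 3.1183] tool mm [-0.9 -3.  90.7] open 0.0487 F [ 0.5  0.1 -0.4] q1,7 [-0.12  0.71 -0.15  2.06  0.26  0.38  1.07]
```

```bash
python3 -m creep '[[[-1,-3,20,0,0.3],[0,0,20,0,0.3],[0,0,20,0,0.3],[0,0,10,0,0.3],[0,0,0,0,0.3],[0,0,0,0,0.3]]]'; python3 d.py 0.4483 0.0578 0.052
python3 - <<'E'
from h import *
s=arm.get_image('scene');cv2.imwrite('pics/s3.png',cv2.resize(s[120:270,260:410],None,fx=4,fy=4))
E
```

```text
t: 6.55
ee_pos: [0.451, 0.0604, 0.0702]
orientation: [3.135, 0.016, 3.121]
ft_force: [0.1, 0.1, -0.7]
opening: 0.0486
t 6.55 pos [0.451  0.0604 0.0702] rpy [3.1348 0.0157 3.1211] tool mm [ 2.9 -2.8 18.1] open 0.0486 F [ 0.1  0.1 -0.7] q1,7 [-0.16  0.86 -0.07  2.09  0.3   0.18  1.05]
```

View pics/s3.png

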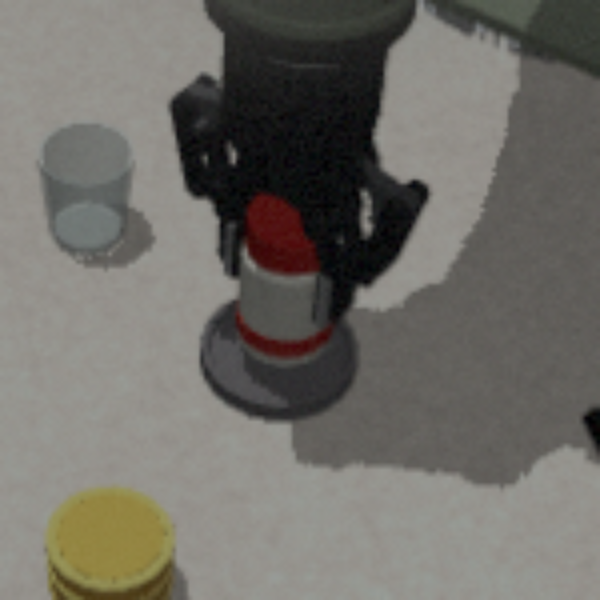

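```bash
python3 -m creep '[[[3,-3,7,0,0.3],[0,0,5,0,0.3],[0,0,0,0,0.3],[0,0,0,0,0.3]]]'; python3 d.py 0.4483 0.0578 0.0515
```

```text
t: 7.0
ee_pos: [0.4487, 0.0573, 0.0586]
orientation: [3.134, 0.018, 3.121]
ft_force: [-0.3, 0.8, -2.1]
opening: 0.0483
t 7.0 pos [0.4487 0.0573 0.0586] rpy [3.1342 0.0183 3.1206] tool mm [0.5 0.4 7.1] open 0.0483 F [-0.3  0.8 -2.1] q1,7 [-0.16  0.89 -0.05  2.11  0.31  0.13  1.05]
```

```bash
python3 -m creep '[[[0,0,3,0,0.3],[0,0,3,0,0.3],[0,0,0,0,0.3],[0,0,0,0,0.3]]]'; python3 d.py 0.4483 0.0578 0.0515
```

```text
t: 7.4
ee_pos: [0.449, 0.0574, 0.0524]
orientation: [3.134, 0.019, 3.121]
ft_force: [-0.5, 0.2, -1.3]
opening: 0.0481
t 7.4 pos [0.449  0.0574 0.0524] rpy [3.134  0.0188 3.1206] tool mm [0.7 0.4 0.9] open 0.0481 F [-0.5  0.2 -1.3] q1,7 [-0.17  0.9  -0.05  2.11  0.31  0.11  1.04]
```

```bash
python3 -m creep '[[[0,0,1.5,0,0.3],[0,0,0,0,0.3],[0,0,0,0,0.3]]]'; python3 d.py 0.4483 0.0578 0.0515
```

```text
t: 7.7
ee_pos: [0.4491, 0.0574, 0.0509]
orientation: [3.134, 0.019, 3.121]
ft_force: [0.3, -0.9, -2.8]
opening: 0.0483
t 7.7 pos [0.4491 0.0574 0.0509] rpy [3.134  0.019  3.1205] tool mm [ 0.8  0.4 -0.6] open 0.0483 F [ 0.3 -0.9 -2.8] q1,7 [-0.17  0.91 -0.05  2.11  0.31  0.11  1.04]
```

```bash
python3 -m creep '[[[0,0,1.2,0,0.3],[0,0,0,0,0.3],[0,0,0,0,0.3]]]'; python3 d.py 0.4483 0.0578 0.0515
```

```text
t: 8.0
ee_pos: [0.4492, 0.0575, 0.051]
orientation: [3.134, 0.021, 3.121]
ft_force: [0.3, 0.5, -1.4]
opening: 0.0481
t 8.0 pos [0.4492 0.0575 0.051 ] rpy [3.134  0.0206 3.1207] tool mm [ 0.9  0.3 -0.5] open 0.0481 F [ 0.3  0.5 -1.4] q1,7 [-0.17  0.91 -0.05  2.11  0.31  0.11  1.04]
```

```bash
python3 -m creep '[[[0,0,0,0,0.65],[0,0,0,0,0.75],[0,0,0,0,1],[0,0,0,0,1],[0,0,0,0,1]]]'; python3 d.py 0.4483 0.0578 0.0515
python3 - <<'E'
from h import *
s=arm.get_image('scene');cv2.imwrite('pics/s4.png',cv2.resize(s[120:270,260:410],None,fx=4,fy=4))
E
```

```text
t: 8.5
ee_pos: [0.4493, 0.0575, 0.0508]
orientation: [3.134, 0.021, 3.121]
ft_force: [-0.6, 0.5, -0.9]
opening: 0.0854
t 8.5 pos [0.4493 0.0575 0.0508] rpy [3.1339 0.0206 3.1206] tool mm [ 1.   0.3 -0.7] open 0.0854 F [-0.6  0.5 -0.9] q1,7 [-0.17  0.91 -0.05  2.11  0.31  0.11  1.04]
```

View pics/s4.png

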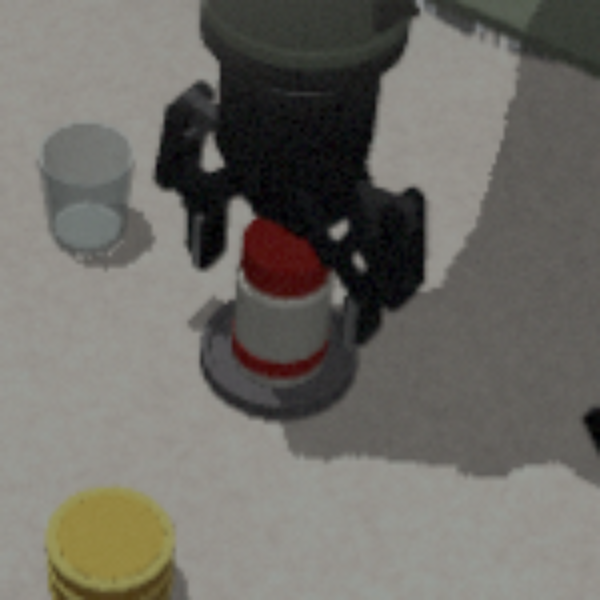

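```bash
python3 -m creep '[[[0,0,-20,0,1],[0,0,-30,0,1],[0,0,-30,0,1],[0,0,-30,0,1],[0,0,-20,0,1],[0,0,0,0,1],[0,0,0,0,1]]]'; python3 d.py 0.460 -0.231 0.18
```

```text
t: 9.25
ee_pos: [0.4459, 0.0565, 0.1853]
orientation: [3.135, 0.019, 3.121]
ft_force: [0.2, 0.4, -0.0]
opening: 0.0853
t 9.25 pos [0.4459 0.0565 0.1853] rpy [3.1347 0.0192 3.1212] tool mm [ -19.9 -287.2    3.7] open 0.0853 F [ 0.2  0.4 -0. ] q1,7 [-0.08  0.63 -0.2   2.02  0.24  0.5   1.1 ]
```

```bash
python3 -m creep '[[[-2,-30,0,0,1],[-2,-40,0,0,1],[-2,-40,0,0,1],[-2,-40,0,0,1],[-2,-40,0,0,1],[-2,-40,0,0,1],[-2,-30,0,0,1],[-2,-20,0,0,1],[0,0,0,0,1],[0,0,0,0,1]]]'; python3 d.py 0.460 -0.231 0.12
```

```text
t: 10.25
ee_pos: [0.4542, -0.2331, 0.1731]
orientation: [3.13, 0.008, 3.125]
ft_force: [0.4, -0.3, 0.0]
opening: 0.0854
t 10.25 pos [ 0.4542 -0.2331  0.1731] rpy [3.1295 0.0077 3.1247] tool mm [-5.4  1.5 53.2] open 0.0854 F [ 0.4 -0.3  0. ] q1,7 [ 0.6   0.73 -0.32  1.81  0.33  0.65  1.65]
```

```bash
python3 -m creep '[[[-5,2,20,0,1],[0,0,20,0,1],[0,0,10,0,1],[0,0,0,0,1],[0,0,0,0,1]]]'; python3 d.py 0.460 -0.231 0.050
python3 - <<'E'
from h import *
s=arm.get_image('scene');cv2.imwrite('pics/s5.png',cv2.resize(s[50:200,150:300],None,fx=4,fy=4))
E
```

```text
t: 10.75
ee_pos: [0.4601, -0.2262, 0.1208]
orientation: [3.128, 0.006, 3.13]
ft_force: [0.4, -0.9, 0.4]
opening: 0.0852
t 10.75 pos [ 0.4601 -0.2262  0.1208] rpy [3.1276 0.0064 3.1297] tool mm [ 0.5 -5.8 70.7] open 0.0852 F [ 0.4 -0.9  0.4] q1,7 [ 0.55  0.82 -0.27  1.84  0.37  0.53  1.6 ]
```

View pics/s5.png

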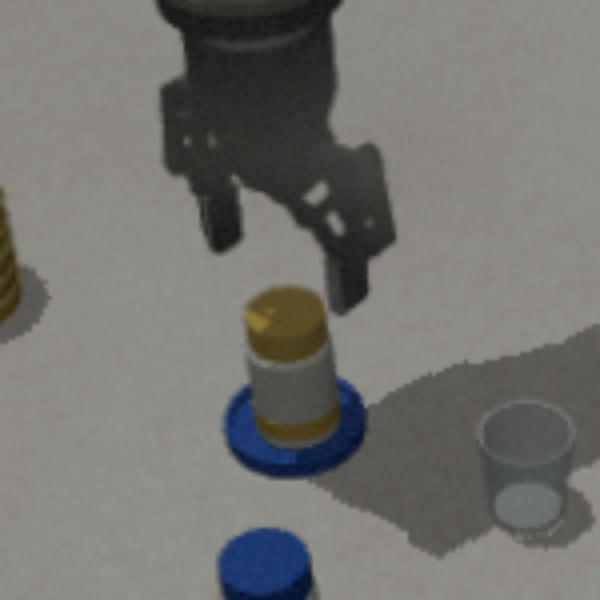

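```bash
python3 -m creep '[[[0,-6,10,0,1],[0,0,20,0,1],[0,0,20,0,1],[0,0,15,0,1],[0,0,0,0,1],[0,0,0,0,1]]]'; python3 d.py 0.460 -0.231 0.050
```

```text
t: 11.4
ee_pos: [0.4615, -0.2344, 0.0545]
orientation: [3.13, 0.011, 3.128]
ft_force: [-0.2, 0.3, -0.4]
opening: 0.0855
t 11.4 pos [ 0.4615 -0.2344  0.0545] rpy [3.1303 0.0108 3.1282] tool mm [1.6 3.3 4.5] open 0.0855 F [-0.2  0.3 -0.4] q1,7 [ 0.53  0.94 -0.2   1.87  0.42  0.37  1.57]
```

```bash
python3 -m creep '[[[1.5,3,4,0,1],[0,0,0,0,1],[0,0,0,0,0.5],[0,0,0,0,0.4],[0,0,0,0,0.3],[0,0,0,0,0.3],[0,0,0,0,0.3],[0,0,0,0,0.3],[0,0,0,0,0.3],[0,0,0,0,0.3]]]'; python3 d.py 0.460 -0.231 0.150
```

```text
t: 12.4
ee_pos: [0.4607, -0.232, 0.0528]
orientation: [3.132, 0.014, 3.128]
ft_force: [0.4, -0.1, -1.6]
opening: 0.0481
t 12.4 pos [ 0.4607 -0.232   0.0528] rpy [3.1319 0.0139 3.1276] tool mm [ -0.6   1.9 -97.2] open 0.0481 F [ 0.4 -0.1 -1.6] q1,7 [ 0.52  0.94 -0.2   1.88  0.42  0.36  1.56]
```

```bash
python3 -m creep '[[[0,0,-15,0,0.3],[0,0,-25,0,0.3],[0,0,-30,0,0.3],[0,0,-30,0,0.3],[0,0,-15,0,0.3],[0,0,0,0,0.3],[0,0,0,0,0.3]]]'; python3 d.py 0.6157 0.2176 0.165
```

```text
t: 13.1
ee_pos: [0.4583, -0.2326, 0.1707]
orientation: [3.131, 0.011, 3.128]
ft_force: [-0.3, -0.3, -2.5]
opening: 0.0483
t 13.1 pos [ 0.4583 -0.2326  0.1707] rpy [3.1308 0.0114 3.1281] tool mm [-151.2  452.2   12.3] open 0.0483 F [-0.3 -0.3 -2.5] q1,7 [ 0.59  0.74 -0.32  1.8   0.33  0.65  1.64]
```

```bash
python3 -m creep '[[[-7,20,0,0,0.3],[-13,40,0,0,0.3],[-13,40,0,0,0.3],[-13,40,0,0,0.3],[-13,40,0,0,0.3],[-13,40,0,0,0.3],[-13,40,0,0,0.3],[-13,40,0,0,0.3],[-13,40,0,0,0.3],[-13,40,0,0,0.3],[-13,40,0,0,0.3],[0,0,0,0,0.3]]]'; python3 d.py 0.6157 0.2176 0.15
```

```text
t: 14.3
ee_pos: [0.6013, 0.2014, 0.1581]
orientation: [3.135, -0.007, 3.125]
ft_force: [-0.8, 0.6, -2.4]
opening: 0.0481
t 14.3 pos [0.6013 0.2014 0.1581] rpy [ 3.1349 -0.0075  3.1251] tool mm [-14.2  16.4   8.1] open 0.0481 F [-0.8  0.6 -2.4] q1,7 [-0.27  0.91 -0.22  1.34  0.21  0.92  1.02]
```

```bash
python3 -m creep '[[[-14,14,10,0,0.3],[0,0,20,0,0.3],[0,0,20,0,0.3],[0,0,20,0,0.3],[0,0,10,0,0.3],[0,0,0,0,0.3],[0,0,0,0,0.3]]]'; python3 d.py 0.6157 0.2176 0.0525
python3 - <<'E'
from h import *
s=arm.get_image('scene');cv2.imwrite('pics/s6.png',cv2.resize(s[180:330,280:430],None,fx=4,fy=4))
E
```

```text
t: 15.0
ee_pos: [0.6121, 0.2172, 0.0657]
orientation: [3.141, -0.016, 3.129]
ft_force: [0.3, 0.3, -1.6]
opening: 0.0481
t 15.0 pos [0.6121 0.2172 0.0657] rpy [ 3.141  -0.0156  3.1294] tool mm [-3.8  0.4 13.1] open 0.0481 F [ 0.3  0.3 -1.6] q1,7 [-0.3   1.06 -0.2   1.32  0.23  0.8   0.99]
```

View pics/s6.png

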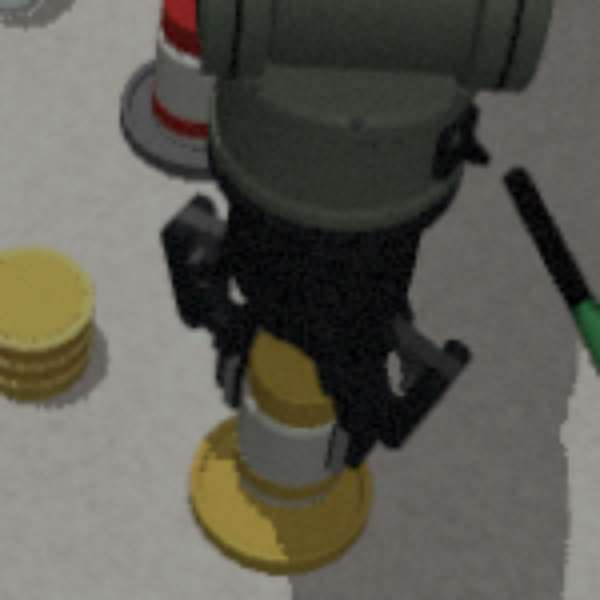

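```bash
python3 -m creep '[[[-3.5,0,5,0,0.3],[0,0,4,0,0.3],[0,0,3,0,0.3],[0,0,0,0,0.3],[0,0,0,0,0.3]]]'; python3 d.py 0.6157 0.2176 0.0525
```

```text
t: 15.55
ee_pos: [0.6169, 0.2173, 0.0548]
orientation: [3.14, -0.012, 3.129]
ft_force: [0.2, -0.7, -2.5]
opening: 0.0479
t 15.55 pos [0.6169 0.2173 0.0548] rpy [ 3.14   -0.0125  3.129 ] tool mm [1.1 0.3 2.3] open 0.0479 F [ 0.2 -0.7 -2.5] q1,7 [-0.3   1.08 -0.2   1.31  0.23  0.79  0.99]
```

```bash
python3 -m creep '[[[1,0,1.5,0,0.3],[0,0,1,0,0.3],[0,0,0,0,0.3],[0,0,0,0,0.3]]]'; python3 d.py 0.6157 0.2176 0.0525
```

```text
t: 15.95
ee_pos: [0.6158, 0.2174, 0.0534]
orientation: [3.14, -0.012, 3.129]
ft_force: [-0.5, 0.3, -1.0]
opening: 0.0481
t 15.95 pos [0.6158 0.2174 0.0534] rpy [ 3.1398 -0.0117  3.1289] tool mm [0.1 0.2 0.9] open 0.0481 F [-0.5  0.3 -1. ] q1,7 [-0.3   1.08 -0.19  1.32  0.23  0.78  0.99]
```

Contact. Release and retreat.

```bash
python3 -m creep '[[[0,0,0.6,0,0.3],[0,0,0,0,0.65],[0,0,0,0,0.75],[0,0,0,0,1],[0,0,0,0,1],[0,0,0,0,1],[0,0,-20,0,1],[0,0,-30,0,1],[0,0,-30,0,1],[0,0,-30,0,1],[0,0,-20,0,1],[0,0,0,0,1]]]'; python3 d.py 0.6095 -0.1068 0.17
python3 - <<'E'
from h import *
s=arm.get_image('scene');cv2.imwrite('pics/s7.png',cv2.resize(s[100:330,180:410],None,fx=2.6,fy=2.6))
E
```

```text
t: 17.15
ee_pos: [0.617, 0.2172, 0.1872]
orientation: [3.14, -0.013, 3.129]
ft_force: [0.3, 0.1, -0.8]
opening: 0.0855
t 17.15 pos [0.617  0.2172 0.1872] rpy [ 3.1398 -0.0127  3.1292] tool mm [   3.3 -324.1   16.7] open 0.0855 F [ 0.3  0.1 -0.8] q1,7 [-0.29  0.91 -0.22  1.21  0.19  1.05  1.03]
```

View pics/s7.png

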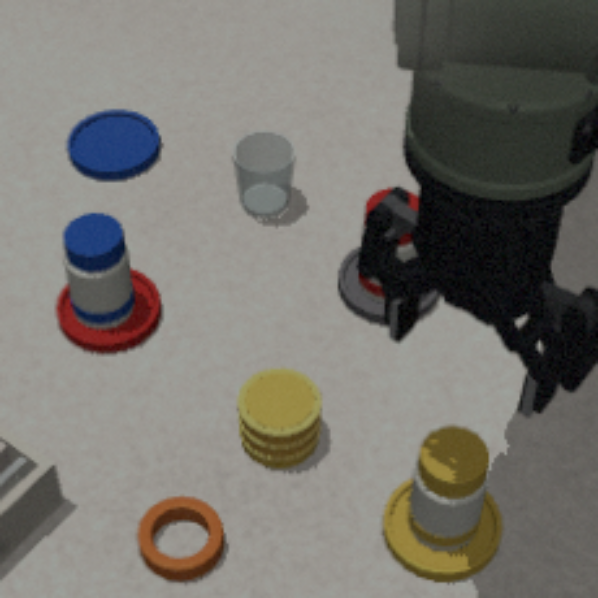

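```bash
python3 -m creep '[[[0,-30,0,0,1],[0,-40,0,0,1],[0,-40,0,0,1],[0,-40,0,0,1],[0,-40,0,0,1],[0,-40,0,0,1],[0,-40,0,0,1],[0,-30,0,0,1],[0,-20,0,0,1],[0,0,0,0,1],[0,0,0,0,1]]]'; python3 d.py 0.6095 -0.1068 0.12
```

```text
t: 18.3
ee_pos: [0.6078, -0.1149, 0.1732]
orientation: [3.14, -0.029, 3.132]
ft_force: [0.3, 1.1, -0.9]
opening: 0.0852
t 18.3 pos [ 0.6078 -0.1149  0.1732] rpy [ 3.1398 -0.0291  3.1316] tool mm [-3.2  8.  53.1] open 0.0852 F [ 0.3  1.1 -0.9] q1,7 [ 0.26  0.88 -0.27  1.36  0.26  0.96  1.49]
```

```bash
python3 -m creep '[[[-3,8,20,0,1],[0,0,20,0,1],[0,0,10,0,1],[0,0,0,0,1],[0,0,0,0,1]]]'; python3 d.py 0.6095 -0.1068 0.051
python3 - <<'E'
from h import *
s=arm.get_image('scene');cv2.imwrite('pics/s8.png',cv2.resize(s[100:250,150:300],None,fx=4,fy=4))
E
```

```text
t: 18.8
ee_pos: [0.6094, -0.1025, 0.1205]
orientation: [3.138, -0.03, 3.136]
ft_force: [0.3, -0.7, 1.1]
opening: 0.0852
t 18.8 pos [ 0.6094 -0.1025  0.1205] rpy [ 3.138  -0.0303  3.1357] tool mm [-2.2 -4.6 69.4] open 0.0852 F [ 0.3 -0.7  1.1] q1,7 [ 0.23  0.95 -0.26  1.41  0.28  0.85  1.45]
```

View pics/s8.png

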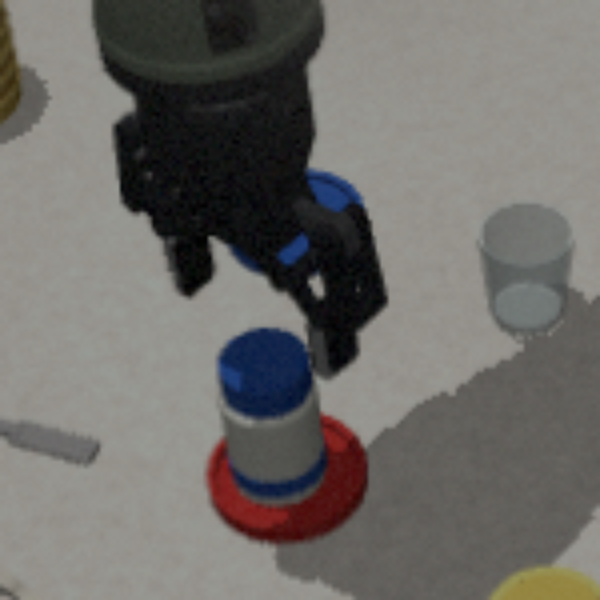

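```bash
python3 -m creep '[[[-2,-4.5,10,0,1],[0,0,20,0,1],[0,0,20,0,1],[0,0,14,0,1],[0,0,0,0,1],[0,0,0,0,1]]]'; python3 d.py 0.6095 -0.1068 0.051
```

```text
t: 19.45
ee_pos: [0.6113, -0.1087, 0.0555]
orientation: [3.139, -0.026, 3.135]
ft_force: [0.6, 0.8, 0.7]
opening: 0.0854
t 19.45 pos [ 0.6113 -0.1087  0.0555] rpy [ 3.1391 -0.0256  3.1347] tool mm [1.7 1.8 4.5] open 0.0854 F [0.6 0.8 0.7] q1,7 [ 0.23  1.04 -0.23  1.43  0.3   0.73  1.44]
```

```bash
python3 -m creep '[[[1.5,1.5,4,0,1],[0,0,0,0,1],[0,0,0,0,0.5],[0,0,0,0,0.4],[0,0,0,0,0.3],[0,0,0,0,0.3],[0,0,0,0,0.3],[0,0,0,0,0.3],[0,0,0,0,0.3],[0,0,0,0,0.3]]]'; python3 d.py 0.6095 -0.1068 0.150
```

```text
t: 20.45
ee_pos: [0.6108, -0.1074, 0.0541]
orientation: [3.14, -0.022, 3.134]
ft_force: [-0.3, 1.0, -2.2]
opening: 0.0481
t 20.45 pos [ 0.6108 -0.1074  0.0541] rpy [ 3.1398 -0.0221  3.1344] tool mm [  3.5   0.8 -95.9] open 0.0481 F [-0.3  1.  -2.2] q1,7 [ 0.23  1.04 -0.23  1.44  0.31  0.72  1.43]
```

Grip at z 0.054. Lift and look once more at the blue saucer's centre.

```bash
python3 -m creep '[[[0,0,-15,0,0.3],[0,0,-25,0,0.3],[0,0,-30,0,0.3],[0,0,-25,0,0.3],[0,0,0,0,0.3],[0,0,0,0,0.3]]]'; python3 d.py 0.460 -0.2305 0.145
```

```text
t: 21.05
ee_pos: [0.6129, -0.1074, 0.157]
orientation: [3.14, -0.021, 3.135]
ft_force: [0.0, -0.2, -2.5]
opening: 0.0483
t 21.05 pos [ 0.6129 -0.1074  0.157 ] rpy [ 3.1395 -0.021   3.1348] tool mm [ 151.8 -124.2   14.9] open 0.0483 F [ 0.  -0.2 -2.5] q1,7 [ 0.24  0.9  -0.27  1.37  0.26  0.92  1.47]
```

```bash
python3 -m creep '[[[15,-12,0,0,0.3],[25,-20,0,0,0.3],[30,-25,0,0,0.3],[30,-25,0,0,0.3],[25,-20,0,0,0.3],[15,-12,0,0,0.3],[10,-8,0,0,0.3],[0,0,0,0,0.3],[0,0,0,0,0.3]]]'; python3 d.py 0.460 -0.2305 0.12
python3 - <<'E'
from h import *
s=arm.get_image('top');cv2.imwrite('pics/t9.png',cv2.resize(s[100:300,140:420],None,fx=2.8,fy=2.8))
E
```

```text
t: 21.95
ee_pos: [0.4548, -0.2305, 0.1565]
orientation: [3.136, -0.026, 3.137]
ft_force: [0.6, 1.1, -1.2]
opening: 0.0486
t 21.95 pos [ 0.4548 -0.2305  0.1565] rpy [ 3.136  -0.0263  3.137 ] tool mm [-6.2 -0.2 36.4] open 0.0486 F [ 0.6  1.1 -1.2] q1,7 [ 0.56  0.76 -0.28  1.8   0.33  0.66  1.65]
```

View pics/t9.png

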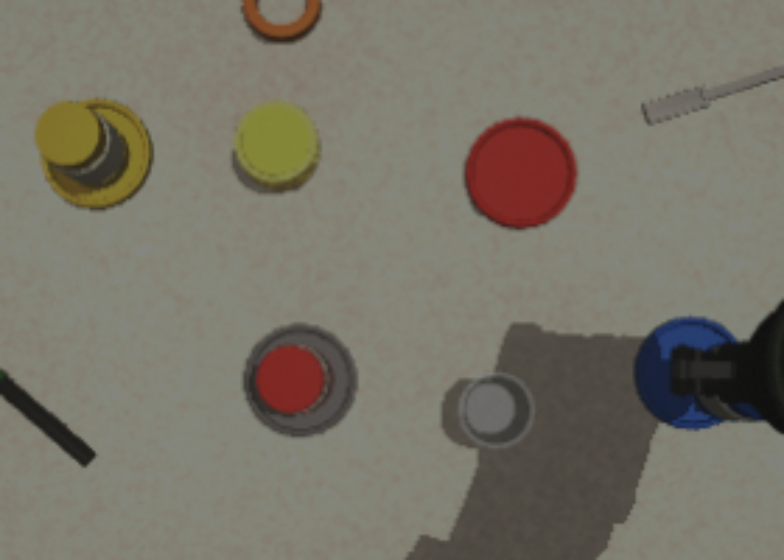

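```bash
python3 -c "
from h import *
for k,u,z in [('ylid',(164.7,147.2),.092),('rsauc',(325.8,161.5),.0125),('rlid',(243.6,235.1),.092),('gs',(247,235.4),.0125)]: print(k,w('top',u,z).round(4))"
python3 -m creep '[[[-6,0,12,0,0.3],[0,0,20,0,0.3],[0,0,20,0,0.3],[0,0,20,0,0.3],[0,0,12,0,0.3],[0,0,0,0,0.3],[0,0,0,0,0.3]]]'; python3 d.py 0.460 -0.2305 0.0535
```

```text
ylid [0.612  0.2147 0.092 ]
rsauc [ 0.6055 -0.1048  0.0125]
rlid [0.4467 0.0567 0.092 ]
gs [0.4463 0.0566 0.0125]
t: 22.7
ee_pos: [0.4646, -0.2246, 0.0642]
orientation: [3.133, -0.025, -3.138]
ft_force: [-0.1, -0.0, -1.0]
opening: 0.0485
t 22.7 pos [ 0.4646 -0.2246  0.0642] rpy [ 3.1334 -0.0246 -3.1377] tool mm [ 4.4 -6.  10.8] open 0.0485 F [-0.1 -0.  -1. ] q1,7 [ 0.5   0.92 -0.21  1.84  0.39  0.45  1.59]
```

```bash
python3 -m creep '[[[4.5,-6,0,0,0.3],[0,0,3,0,0.3],[0,0,3,0,0.3],[0,0,0,0,0.3],[0,0,0,0,0.3]]]'; python3 d.py 0.460 -0.2305 0.0535
python3 - <<'E'
from h import *
s=arm.get_image('scene');cv2.imwrite('pics/s10.png',cv2.resize(s[50:200,150:300],None,fx=4,fy=4))
E
```

```text
t: 23.2
ee_pos: [0.4608, -0.2312, 0.0592]
orientation: [3.134, -0.022, -3.138]
ft_force: [0.9, 0.2, -1.6]
opening: 0.0485
t 23.2 pos [ 0.4608 -0.2312  0.0592] rpy [ 3.1344 -0.0221 -3.1376] tool mm [0.6 0.7 5.7] open 0.0485 F [ 0.9  0.2 -1.6] q1,7 [ 0.51  0.93 -0.2   1.84  0.4   0.43  1.59]
```

View pics/s10.png

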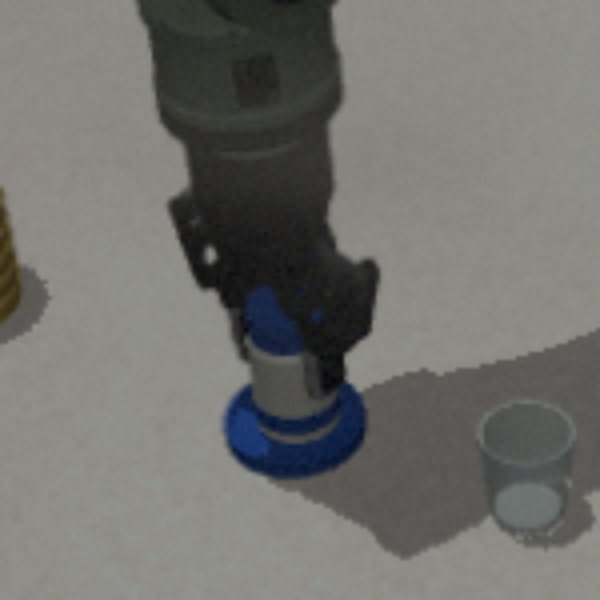

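```bash
python3 -m creep '[[[0.5,0.5,3,0,0.3],[0,0,2,0,0.3],[0,0,1,0,0.3],[0,0,0,0,0.3],[0,0,0,0,0.3]]]'; python3 d.py 0.460 -0.2305 0.0535
```

```text
t: 23.75
ee_pos: [0.4605, -0.2306, 0.054]
orientation: [3.135, -0.021, -3.137]
ft_force: [0.4, -0.6, -2.7]
opening: 0.0483
t 23.75 pos [ 0.4605 -0.2306  0.054 ] rpy [ 3.1353 -0.0209 -3.1373] tool mm [0.5 0.1 0.5] open 0.0483 F [ 0.4 -0.6 -2.7] q1,7 [ 0.51  0.94 -0.2   1.85  0.4   0.42  1.59]
```

```bash
python3 -m creep '[[[0,0,1,0,0.3],[0,0,0.5,0,0.3],[0,0,0,0,0.3]]]'; python3 -m creep '[[[0,0,0,0,0.65],[0,0,0,0,0.75],[0,0,0,0,1],[0,0,0,0,1],[0,0,0,0,1],[0,0,-20,0,1],[0,0,-30,0,1],[0,0,-30,0,1],[0,0,-30,0,1],[0,0,-20,0,1],[0,0,0,0,1],[0,0,0,0,1]]]';python3 d.py 0.4485 0.0580 0.18
python3 - <<'E'
from h import *
s=arm.get_image('scene');cv2.imwrite('pics/s11.png',cv2.resize(s[50:250,150:350],None,fx=3,fy=3))
E
```

```text
t: 24.05
ee_pos: [0.4605, -0.2306, 0.054]
orientation: [3.136, -0.02, -3.137]
ft_force: [-0.4, 0.4, -1.9]
opening: 0.0483
t: 25.25
ee_pos: [0.4628, -0.2309, 0.1878]
orientation: [3.135, -0.022, -3.137]
ft_force: [0.1, -0.1, 0.2]
opening: 0.0852
t 25.25 pos [ 0.4628 -0.2309  0.1878] rpy [ 3.1352 -0.0217 -3.1368] tool mm [ 12.8 288.9   9.9] open 0.0852 F [ 0.1 -0.1  0.2] q1,7 [ 0.57  0.72 -0.32  1.74  0.31  0.75  1.67]
```

View pics/s11.png

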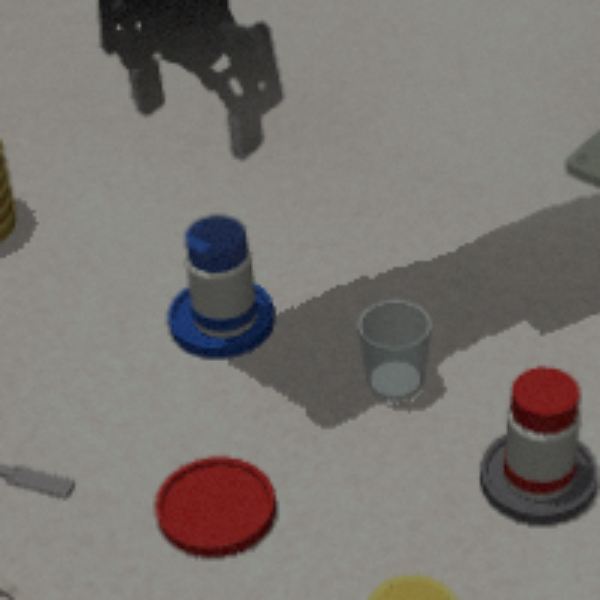

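Blue stands in the blue saucer. Now to the red jar in grey.

```bash
python3 -m creep '[[[1,30,0,0,1],[2,40,0,0,1],[2,40,0,0,1],[2,40,0,0,1],[2,40,0,0,1],[2,40,0,0,1],[2,30,0,0,1],[0,20,0,0,1],[0,0,0,0,1],[0,0,0,0,1]]]'; python3 d.py 0.4485 0.058 0.12
```

```text
t: 26.3
ee_pos: [0.4446, 0.0592, 0.1815]
orientation: [3.134, -0.034, -3.138]
ft_force: [-0.4, -0.1, 0.1]
opening: 0.0856
t 26.3 pos [0.4446 0.0592 0.1815] rpy [ 3.1345 -0.034  -3.1379] tool mm [-6.  -1.7 61.3] open 0.0856 F [-0.4 -0.1  0.1] q1,7 [-0.06  0.65 -0.24  1.97  0.24  0.57  1.12]
```

```bash
python3 -m creep '[[[-6,-2,20,0,1],[0,0,20,0,1],[0,0,20,0,1],[0,0,0,0,1],[0,0,0,0,1]]]'; python3 d.py 0.4485 0.058 0.052
python3 - <<'E'
from h import *
s=arm.get_image('scene');cv2.imwrite('pics/s12.png',cv2.resize(s[120:270,260:410],None,fx=4,fy=4))
E
```

```text
t: 26.8
ee_pos: [0.4486, 0.0531, 0.1184]
orientation: [3.136, -0.036, 3.14]
ft_force: [-1.2, -0.3, 1.0]
opening: 0.085
t 26.8 pos [0.4486 0.0531 0.1184] rpy [ 3.1362 -0.0358  3.14  ] tool mm [-2.2  4.6 66.4] open 0.085 F [-1.2 -0.3  1. ] q1,7 [-0.08  0.77 -0.18  2.02  0.29  0.4   1.09]
```

View pics/s12.png

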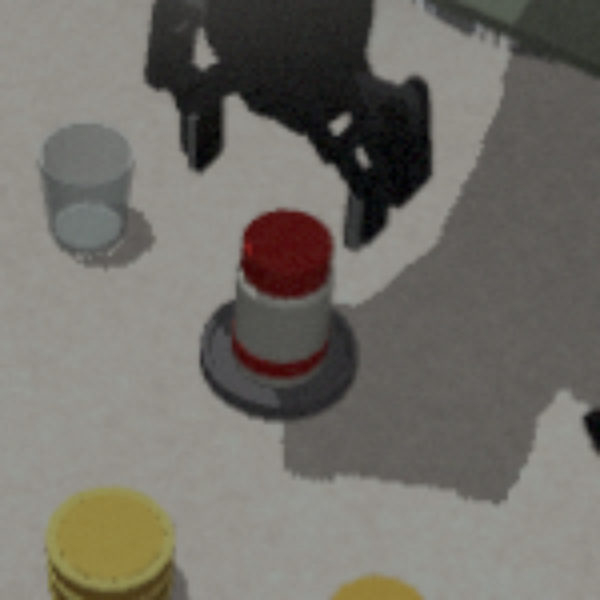

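```bash
python3 -m creep '[[[-2,4.5,10,0,1],[0,0,20,0,1],[0,0,20,0,1],[0,0,12,0,1],[0,0,0,0,1],[0,0,0,0,1]]]'; python3 d.py 0.4485 0.058 0.052
```

```text
t: 27.45
ee_pos: [0.451, 0.059, 0.0559]
orientation: [3.135, -0.03, 3.139]
ft_force: [0.5, -0.6, 0.5]
opening: 0.0854
t 27.45 pos [0.451  0.059  0.0559] rpy [ 3.1347 -0.0295  3.1391] tool mm [ 2.4 -1.   4. ] open 0.0854 F [ 0.5 -0.6  0.5] q1,7 [-0.13  0.9  -0.11  2.05  0.32  0.23  1.06]
```

```bash
python3 -m creep '[[[2,-1,4,0,1],[0,0,0,0,1],[0,0,0,0,0.5],[0,0,0,0,0.4],[0,0,0,0,0.3],[0,0,0,0,0.3],[0,0,0,0,0.3],[0,0,0,0,0.3],[0,0,0,0,0.3],[0,0,0,0,0.3]]]'; python3 d.py 0.6075 -0.1033 0.150
```

```text
t: 28.45
ee_pos: [0.4499, 0.058, 0.0541]
orientation: [3.134, -0.026, 3.139]
ft_force: [-0.1, 0.6, -1.2]
opening: 0.0481
t 28.45 pos [0.4499 0.058  0.0541] rpy [ 3.134  -0.0257  3.1385] tool mm [-155.5 -160.1 -101.2] open 0.0481 F [-0.1  0.6 -1.2] q1,7 [-0.13  0.9  -0.1   2.06  0.32  0.21  1.05]
```

```bash
python3 -m creep '[[[0,0,-15,0,0.3],[0,0,-25,0,0.3],[0,0,-30,0,0.3],[0,0,-30,0,0.3],[0,0,-10,0,0.3],[0,0,0,0,0.3],[0,0,0,0,0.3]]]'; python3 -m creep '[[[-15,-15,0,0,0.3],[-20,-21,0,0,0.3],[-25,-26,0,0,0.3],[-25,-26,0,0,0.3],[-25,-26,0,0,0.3],[-20,-20,0,0,0.3],[-15,-15,0,0,0.3],[0,0,0,0,0.3],[0,0,0,0,0.3]]]'; python3 d.py 0.6075 -0.1033 0.12
```

```text
t: 29.15
ee_pos: [0.4521, 0.0571, 0.1672]
orientation: [3.135, -0.028, 3.139]
ft_force: [-0.8, -0.0, -2.2]
opening: 0.0481
t: 30.05
ee_pos: [0.5985, -0.0973, 0.1499]
orientation: [3.134, -0.042, -3.141]
ft_force: [1.1, 0.5, -1.4]
opening: 0.0483
t 30.05 pos [ 0.5985 -0.0973  0.1499] rpy [ 3.1344 -0.0422 -3.1406] tool mm [-10.3  -6.2  29.5] open 0.0483 F [ 1.1  0.5 -1.4] q1,7 [ 0.24  0.9  -0.29  1.42  0.28  0.91  1.45]
```

```bash
python3 -m creep '[[[-8,-6,15,0,0.3],[0,0,20,0,0.3],[0,0,20,0,0.3],[0,0,20,0,0.3],[0,0,10,0,0.3],[0,0,0,0,0.3],[0,0,0,0,0.3]]]'; python3 d.py 0.6075 -0.1033 0.0535
python3 - <<'E'
from h import *
s=arm.get_image('scene');cv2.imwrite('pics/s13.png',cv2.resize(s[100:250,150:300],None,fx=4,fy=4))
E
```

```text
t: 30.75
ee_pos: [0.6002, -0.0982, 0.0592]
orientation: [3.133, -0.047, -3.135]
ft_force: [1.0, -0.9, -0.2]
opening: 0.0479
t 30.75 pos [ 0.6002 -0.0982  0.0592] rpy [ 3.133  -0.0467 -3.1351] tool mm [-7.5 -5.2  5.3] open 0.0479 F [ 1.  -0.9 -0.2] q1,7 [ 0.23  1.03 -0.25  1.46  0.32  0.74  1.42]
```

View pics/s13.png

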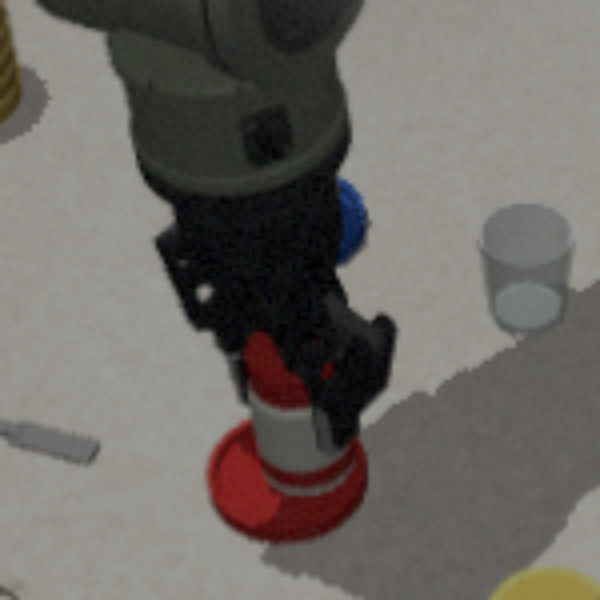

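```bash
python3 -m creep '[[[-7,-5,0,0,0.3],[0,0,2,0,0.3],[0,0,0,0,0.3],[0,0,0,0,0.3]]]'; python3 d.py 0.6075 -0.1033 0.0535
```

```text
t: 31.2
ee_pos: [0.608, -0.1028, 0.0595]
orientation: [3.133, -0.043, -3.135]
ft_force: [1.1, 0.2, -1.3]
opening: 0.0481
t 31.2 pos [ 0.608  -0.1028  0.0595] rpy [ 3.1333 -0.0432 -3.135 ] tool mm [ 0.3 -0.5  6. ] open 0.0481 F [ 1.1  0.2 -1.3] q1,7 [ 0.23  1.04 -0.26  1.43  0.32  0.76  1.43]
```

```bash
python3 -m creep '[[[0,0,3,0,0.3],[0,0,2,0,0.3],[0,0,1.5,0,0.3],[0,0,0,0,0.3],[0,0,0,0,0.3]]]'; python3 d.py 0.6075 -0.1033 0.0535
```

```text
t: 31.7
ee_pos: [0.6076, -0.1024, 0.0543]
orientation: [3.134, -0.042, -3.135]
ft_force: [-0.1, 0.4, -1.9]
opening: 0.0482
t 31.7 pos [ 0.6076 -0.1024  0.0543] rpy [ 3.1338 -0.0423 -3.1348] tool mm [ 0.1 -0.9  0.8] open 0.0482 F [-0.1  0.4 -1.9] q1,7 [ 0.23  1.05 -0.25  1.43  0.32  0.75  1.43]
```

```bash
python3 -m creep '[[[0,0,1,0,0.3],[0,0,0.5,0,0.3],[0,0,0,0,0.3]]]'; python3 -m creep '[[[0,0,0,0,0.65],[0,0,0,0,0.75],[0,0,0,0,1],[0,0,0,0,1],[0,0,0,0,1],[0,0,-20,0,1],[0,0,-30,0,1],[0,0,-30,0,1],[0,0,-30,0,1],[0,0,-20,0,1],[0,0,0,0,1],[0,0,0,0,1]]]'; python3 -m creep '[[[0,30,0,0,1],[0,40,0,0,1],[0,30,0,0,1],[0,0,0,0,1],[0,0,0,0,1]]]'
python3 - <<'E'
from h import *
cv2.imwrite('pics/s14.png',arm.get_image('scene'));s=arm.get_image('top');cv2.imwrite('pics/t14.png',cv2.resize(s[100:300,140:420],None,fx=2.8,fy=2.8))
E
```

```text
t: 32.0
ee_pos: [0.6076, -0.1024, 0.0543]
orientation: [3.134, -0.042, -3.135]
ft_force: [0.2, -0.6, -1.3]
opening: 0.048
t: 33.2
ee_pos: [0.6125, -0.1031, 0.1875]
orientation: [3.133, -0.044, -3.135]
ft_force: [-0.1, -0.3, -0.3]
opening: 0.0854
t: 33.7
ee_pos: [0.6102, -0.0008, 0.1836]
orientation: [3.134, -0.05, -3.136]
ft_force: [0.3, -1.0, -0.3]
opening: 0.0856
```

View pics/s14.png

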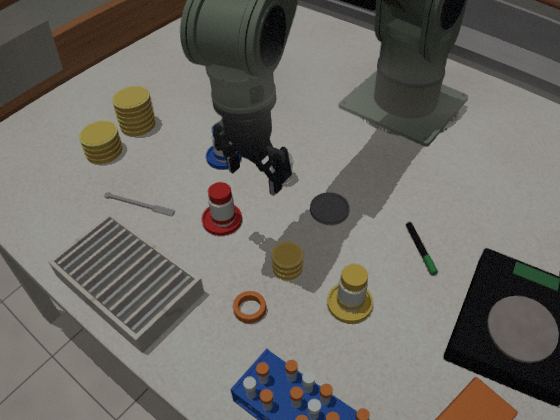

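View pics/t14.png

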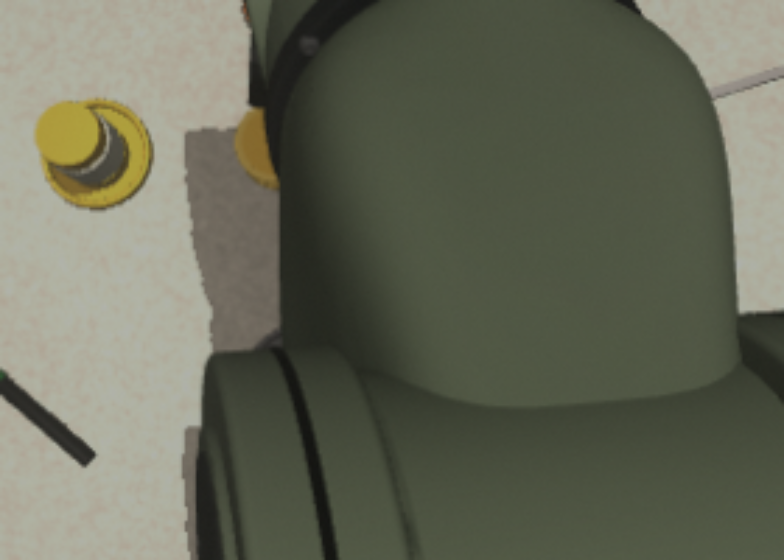

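```bash
python3 -m creep '[[[0,30,-20,0,1],[0,40,-20,0,1],[0,40,-10,0,1],[0,40,0,0,1],[0,40,0,0,1],[0,40,0,0,1],[5,40,0,0,1],[10,40,0,0,1],[10,30,0,0,1],[0,0,0,0,1],[0,0,0,0,1]]]'
python3 - <<'E'
from h import *
t=arm.get_image('top');s=arm.get_image('scene')
f=lambda im,x,y:cv2.resize(im[y:y+70,x:x+70],None,fx=4,fy=4,interpolation=cv2.INTER_CUBIC)
for nm,im,o in(('t15',t,[(140,120),(290,125),(350,198),(280,210)]),('s15',s,[(315,250),(190,175),(190,110),(250,140)])):
    i=[f(im,*q) for q in o];cv2.imwrite(f'pics/{nm}.png',cv2.vconcat([cv2.hconcat(i[:2]),cv2.hconcat(i[2:])]))
E
```

```text
t: 34.9
ee_pos: [0.5915, 0.3378, 0.2342]
orientation: [3.14, -0.053, 3.127]
ft_force: [0.1, -1.7, 0.1]
opening: 0.0853
```

View pics/t15.png

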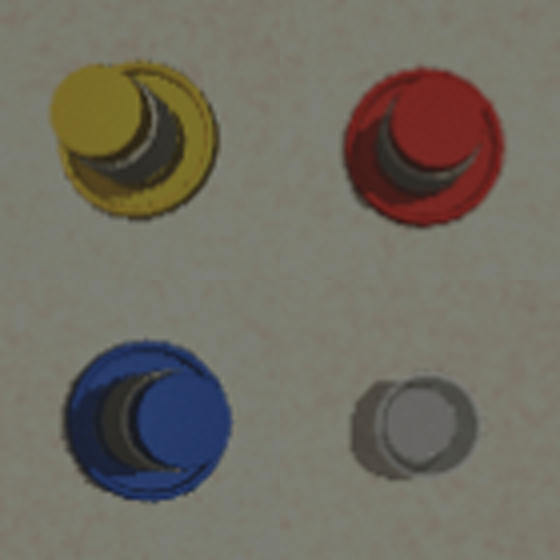

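View pics/s15.png

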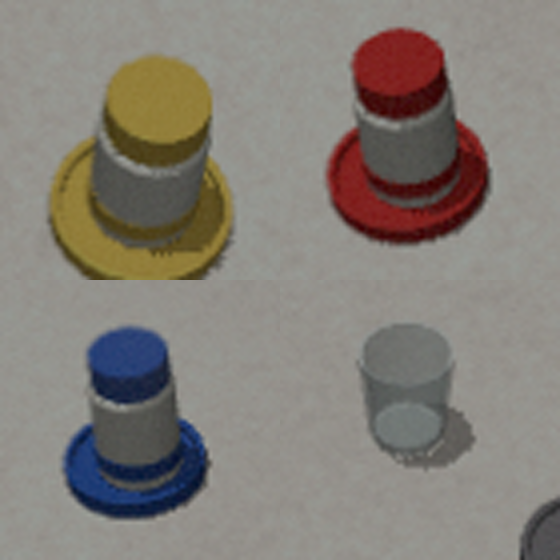

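```bash
python3 -c "
from h import *
for k,u,v in [('y',(164.1,147.4),(.6139,.2164)),('r',(328.9,154.9),(.6056,-.1045)),('b',(395.4,232.6),(.4583,-.2317))]:
  p=w('top',u,.092);print(k,p.round(4),((p[:2]-v)*1000).round(1))
arm.sign_off()"
```

```text
y [0.6116 0.2159 0.092 ] [-2.3 -0.5]
r [ 0.6037 -0.102   0.092 ] [-1.9  2.5]
b [ 0.4582 -0.2301  0.092 ] [-0.1  1.6]
the job is handed in; nothing more can be done
```

I moved the jars in the order red to grey, yellow to yellow, blue to blue, red from grey to red, then handed the job in at about 35 s (limit 88 s).

- **Jars:** In the last pictures each jar stands upright in the saucer of its lid's colour. Each axis is about 1.6 to 3.1 mm from the saucer's centre, against the 13 mm allowed.
- **Other things:** The grey saucer is empty. The beaker and dishes look unmoved by eye; I did not measure them. The gripper is open and clear of everything.
- **Disagreements:** The two cameras differed by a steady 3 to 4 mm, so I aimed midway between them. The tool's pitch drifted to about 0.05 rad by the end, with no visible tilt of the jars. No check failed.

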